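Park the rolling pin in its rest

TASK

Push the wooden rolling pin by its side with your fingertips so that it rolls along the bench, up the short ramp of the bent-sheet metal rest and down into the V, where it must come to lie still, square to the rest with its barrel sticking out at both sides of it. Keep it rolling under light, steady pushes: do not squeeze it, lift it, just slide it along without rolling, or fling it, and leave everything else on the bench where it is. Finish clear of the pin.

Things in the scene. Friction and masses are not known exactly. Their poses are not given: they have to be found in the camera images.
- pin: Wooden rolling pin lying on the bench: round barrel 42 mm diameter, 250 mm long, a 24 mm thick knob reaching 15 mm out at each end; 0.2 to 0.45 kg. Origin on its axis at mid length (21 mm above the bench at the start). Its y axis runs along the pin; x and z turn as it rolls (z starts up). Rolling resistance soon stops it on the flat; on the ramp it rolls back when let go.
- rest: Rest of bent 4 mm sheet metal fixed to the bench, 150 mm wide along its y. Origin on the bench under the bottom of the V, mid width; x points level in the rolling-in direction, z up. The bottom of the V is 2 mm above the bench; the far face rises at 50 degrees to 31 mm at x = +24 mm. The pin starts 145 to 185 mm away on the -x side, within 0.25 rad of square, within 15 mm of the middle line.
- rest_crest (a point): Middle of the crest line between ramp and V, 19 mm on the -x side of the V's bottom and 11 mm above the bench. The flat ramp rises to it from the bench over 60 mm (10 degrees); past it a face falls at 25 degrees into the V. The pin drops in by itself once its axis is past the crest. Axes as the rest's.
- rest_seat (a point): Where the middle of the pin's axis is when it lies seated and centred in the V: 6 mm on the -x side of the V's bottom, 28 mm above the bench. Axes as the rest's.
- shaker: Bystander: aluminium shaker with a steel lid, 52 mm diameter, 100 mm tall, standing beside the rolling lane, on the rest's +y side. Origin: centre of its underside.
- cutter: Bystander: round metal dough cutter ring, 64 mm diameter, 40 mm tall, standing beside the rolling lane, on the rest's -y side. Origin: centre of its underside.
- jar: Bystander: glass jar with a steel lid, 68 mm diameter, 95 mm tall, standing behind the rest. Origin: centre of its underside.
- bowl: Bystander: steel mixing bowl, 170 mm diameter, 75 mm tall, towards the left edge of the bench. Origin: centre of its underside.
- cup: Bystander: white mug, 72 mm diameter, 80 mm tall, near the robot on the left. Origin: centre of its underside.
- scraper: Bystander: bench scraper with a dark wooden handle, 100 x 150 x 24 mm, lying on the right. Origin: on the bench, under the middle of its blade.
- bottle: Bystander: plastic squeeze bottle, 60 mm diameter, 160 mm tall, on the right in front of the scale. Origin: centre of its underside.
There are look-alikes about, which are no part of the job. What is shaped like the rest but green or turquoise is not meant.

How it is judged (in metres and radians):
On the way:
1. the pin has rolled over onto its other side (more than 109 degrees from how it lay) (angle between pin's own z axis and vertical above 1.9 rad and height (world z) of pin below 0.04 m), for 0.05 s.
At the end, for the whole second after the job is handed in: The pin lies still in the V: axis 12 mm before to 1 mm past the V's bottom line and 24 to 32 mm above the bench, within 0.08 rad of square, its middle within 48 mm of the rest's middle line; no bystander has moved 30 mm (x of pin in the frame of rest between -0.012 and 0.001 m and y of pin in the frame of rest between -0.048 and 0.048 m and z of pin in the frame of rest between 0.024 and 0.032 m and angle between the y axis of pin and the y axis of rest, either way round below 0.08 rad and linear speed of pin below 0.02 m/s and angular speed of pin below 0.5 rad/s and distance of each of shaker, cutter, jar, bowl, cup, scraper, bottle from where it was at the start of the episode below 0.03 m); the robot touches nothing.
It fails at once if the pin is lifted (its axis more than 50 mm above the bench) (height (world z) of pin above 0.05 m).
It fails at once if the pin is tipped up at one end (more than about 14 degrees from level) (angle between pin's own y axis and vertical below 1.32 rad or angle between pin's own y axis and vertical above 1.82 rad).
It fails at once if the pin is flung (faster than 0.6 m/s) (linear speed of pin above 0.6 m/s).
It fails at once if the pin is pressed or squeezed (more than 20 N from the fingers) (contact force between the fingers and pin above 20 N).
It fails at once if a bystander is disturbed (moved 30 mm) (distance of any of shaker, cutter, jar, bowl, cup, scraper, bottle from where it was at the start of the episode above 0.03 m).
It also fails if it takes over 48 s, if anything falls off the work surface, if the arm or the gripper's body presses on something with over 40 N, if the wrist force passes 120 N, or if a joint passes its speed limit or range.

ROBOT

A 6-joint arm with a two-finger parallel gripper is mounted at the origin on the work surface. World frame = base frame: x ahead of the robot, y to its left, z up, the work surface at z = 0. Lengths are in mm, angles in degrees, forces in N, time in s.
With the tool pointing down it reaches from about 300 to 850 mm from the base axis. Payload 4.2 kg.
Tool frame: the origin (TCP) lies at the very end of the fingers, on their centre line; the grasp point (between the pads) lies 19 mm behind it; z points along the fingers, y is the direction in which the jaws open and shut (so a half turn about z gives the same grasp; the last joint's range is limited). The gripper opens to 91 mm and grips with 3 to 60 N. Pads are 32 mm wide; open, the fingers measure 118 mm over their backs; the gripper's body (76 mm by 178 mm) begins 60 mm behind the grasp point.
Start: joints at [-66.177, 18.312, 89.639, -0, 72.044, -1.146], TCP at [242.733, -521.271, 213.976] pointing down, gripper open.
Joint ranges: [-177.97, 177.97], [-48.28, 115.42], [12.27, 149.76], [-77.06, 257.06], [2.81, 150.46], [-146.56, 146.56]. Speed limits (degrees/s): [147.25, 147.25, 180, 180, 180, 180].

INTERFACE

Orientations are given as [roll, pitch, yaw] about the fixed x, y, z axes, in that order (R = Rz(yaw) Ry(pitch) Rx(roll)).
In Python, from workcell import * gives the robot as it stands. The module is installed in compiled form; this text tells all that it offers.
- The arm moves only by the tool servo_tool, never from a script. Its argument "plan" is a list that holds one entry, the list of rows, each a list of 7 numbers: the shift along the tool's x, y, z in mm, then the turn, a rotation vector about the tool's x, y, z in rad, then the opening, from 0 (shut) to 1 (fully open). A call has 1 to 20 rows; each row is the pose to reach, as a shift and turn from the pose commanded when the call began, along the tool's axes at that moment; what a row does not reach only later rows make up. A row lasts 1/10 s, in which the tool goes at most 50 mm and 8.59 degrees, less where a joint would pass 70% of its speed; a pose out of reach is approached as far as the arm can. A call with a gripper value outside its range is refused whole. The fingers move at their own pace and stop on an object; "squeeze" is the grip in N (left out, the last holds). Time passes only in rows, so rows that repeat a pose let the fingers close. It gives the time, the measured TCP pose, the force and the opening at its end, in the units of the state.
- state(): the state, without advancing time (a new reading comes with each control period).
- grab_frame(name): name is "scene" or "top"; returns a dict with "color" (480x640x3 uint8, red, green, blue), "range_z" (480x640 float32, mm along the optical axis (not along the pixel's ray), 0 where there is no reading), "fx", "fy", "cx", "cy" (pixels), "rvec" (rotation vector, rad) and "tvec" (3), from world to camera coordinates, as OpenCV has them. Camera axes: x right, y down, z forward; pixel columns grow to the right and rows downward; lengths in mm; the calibration is good to about 2 mm. A picture is of the moment at which its call begins.
- job_done(): hands the job in, once; it reports no verdict.
The state is a dict: "time_s": time; "qpos": joint angles; "qvel": joint speeds; "effort": joint torques, N m; "ee_pos": TCP position; "ee_rot": TCP orientation; "force": force on the tool from outside, world axes, zero at the start; "torque": the same for the moment, N m; "gripper_width": finger opening in mm.
Only numpy, scipy, OpenCV 4.12 (cv2) and the standard library are available. Lean on these libraries where they do the work, as an engineer would, in place of code of your own. Each camera call takes 0.05 s, during which the arm holds its last target.

## Working session

There is one attempt and no reset: what is moved stays moved. The work goes in short steps, Python scripts to look and compute and a tool call to move; the robot and the scene stay as the last step left them, time stands still between calls to the robot, and variables do not carry over. Pictures are saved under pics/ and viewed, and the job is handed in when it is done.

Besides the shell and the picture viewer there is one more tool, called after "Emit:" as name(argument=value, ...) on one line, values as JSON. servo_tool: Moves the arm, as the interface text tells. Its arguments: {"type":"object","properties":{"plan":{"type":"array"},"squeeze":{"type":"number"}},"required":["plan"]}

```bash
mkdir -p pics && python3 - <<'E'
from workcell import *
import cv2,pickle
print(state())
for n in("scene","top"):
    f=grab_frame(n); pickle.dump(f,open(f"{n}0.pkl","wb"))
    cv2.imwrite(f"pics/{n}0.png",f["color"][:,:,::-1]); print(n,f["fx"],f["cx"],f["cy"],f["rvec"],f["tvec"])
E
```

```text
{'time_s': 0.0, 'qpos': array([-6.61754065e+01,  1.83503391e+01,  8.97083820e+01, -7.77725947e-04,
        7.20452972e+01, -1.14627238e+00]), 'qvel': array([ 0.06976693, -0.07238031, -0.0923085 , -0.09093626,  0.05865262,
        0.01455051]), 'effort': array([-1.15212850e-03, -4.12462771e+01, -2.31971687e+01,  7.26676080e-02,
        4.58222372e-02, -1.23278342e-04]), 'ee_pos': array([ 242.51844649, -520.76532912,  213.11996868]), 'ee_rot': array([-1.79895988e+02, -1.34160733e-03,  2.49711051e+01]), 'force': array([ 0.82330336, -0.89324862,  0.81665994]), 'torque': array([0.00946792, 0.03151226, 0.05106773]), 'gripper_width': 91.34323506708976}
scene 463.9364739355666 321.77797493975504 241.2943779553263 [ 2.09814802  1.40113341 -0.49530048] [-219.48858993 -323.21045187 1505.17984284]
top 603.208028811883 315.2178577047133 228.27458585039125 [ 2.1432436  -2.11675155  0.22361972] [1.53735057e+00 5.26450783e+02 1.64168588e+03]
```

View pics/scene0.png

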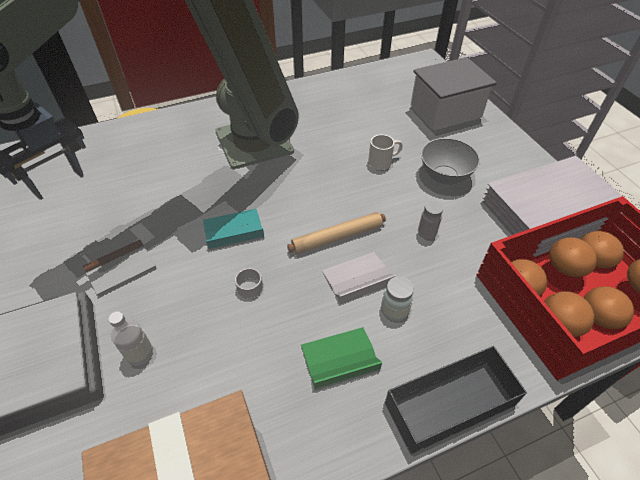

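View pics/top0.png

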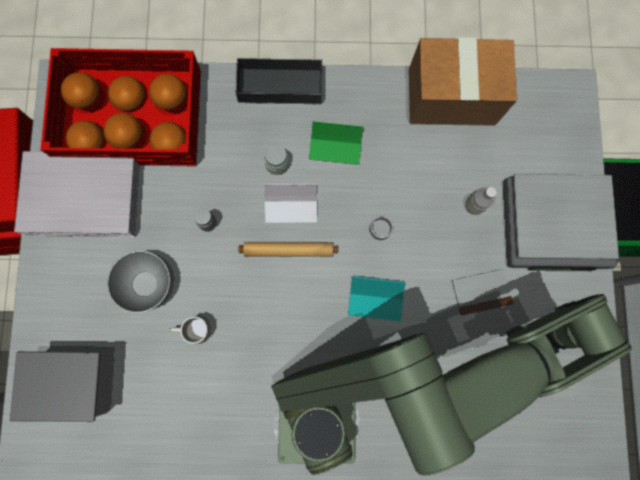

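The scene view shows the pin at about (337,233) and the top view at (289,249). There are three rest-shaped candidates in the top view: grey metal (291,204), green (336,143) and turquoise (377,298). The grey one fits: it is bare metal, about 145-185 mm from the pin, with the shaker (205,218), cutter (380,228) and jar (278,160) around it as described. I'll confirm with a crop and measure.

```bash
cat > h.py <<'E'
import numpy as np,cv2,pickle
def Rt(f): return cv2.Rodrigues(np.asarray(f["rvec"],float))[0],np.asarray(f["tvec"],float).ravel()
def cast(f,uv,z):
    R,t=Rt(f); uv=np.atleast_2d(np.asarray(uv,float)); d=np.c_[(uv[:,0]-f["cx"])/f["fx"],(uv[:,1]-f["cy"])/f["fy"],np.ones(len(uv))]@R
    c=-R.T@t; return c+d*((z-c[2])/d[:,2])[:,None]
def cloud(f):
    R,t=Rt(f); v,u=np.mgrid[:480,:640]; z=f["range_z"].astype(float)
    P=np.dstack([(u-f["cx"])/f["fx"]*z,(v-f["cy"])/f["fy"]*z,z]); W=(P-t)@R; W[z==0]=np.nan; return W
def pinmask(f):
    h=cv2.cvtColor(f["color"],cv2.COLOR_RGB2HSV); W=cloud(f)
    m=((h[...,0]>8)&(h[...,0]<25)&(h[...,1]>90)&(W[...,0]>250)&(W[...,0]<680)&(abs(W[...,1])<350)&(W[...,2]<90)).astype(np.uint8)
    n,l,s,_=cv2.connectedComponentsWithStats(m); 
    return l==1+np.argmax(s[1:,4]) if n>1 else m>0
E
python3 - <<'E'
from h import *
np.set_printoptions(precision=1,suppress=True)
for n in("top","scene"):
    f=pickle.load(open(n+"0.pkl","rb")); W=cloud(f); m=pinmask(f)
    p=np.argwhere(m)[:,::-1]; box=cv2.minAreaRect(p.astype(np.float32)); print(n,"pin",box,m.sum())
    b=cv2.boxPoints(box); print(cast(f,b,21)[:,:2])
    if n=="top":
        sl=np.s_[160:260,180:420]
        cv2.imwrite("pics/crop_top.png",cv2.resize(f["color"][sl][:,:,::-1],None,fx=3.3,fy=3.3,interpolation=cv2.INTER_CUBIC))
    else: 
        sl=np.s_[190:320,220:460]; cv2.imwrite("pics/crop_scene.png",cv2.resize(f["color"][sl][:,:,::-1],None,fx=3.3,fy=3.3,interpolation=cv2.INTER_CUBIC))
    q=W[m]; print("cloud pin med",np.nanmedian(q,0),"zmax",np.nanpercentile(q[:,2],95))
f=pickle.load(open("top0.pkl","rb"));W=cloud(f)
for u in (275,291,308):
    print(u); print(np.c_[np.arange(180,228,2),W[180:228:2,u]])
E
```

```text
top pin ((288.0, 249.0), (98.0, 12.0), 0.0) 1205
[[452.1 221.9]
 [486.4 223.1]
 [490.3 -54.8]
 [455.8 -54.9]]
cloud pin med [468.   86.   38.2] zmax 46.3666095053608
scene pin ((338.49871826171875, 229.57933044433594), (10.840728759765625, 94.95675659179688), 72.47443389892578) 689
[[446.9 -34.6]
 [445.9 233.1]
 [483.6 223.6]
 [482.7 -38.8]]
cloud pin med [477.4  96.9  40.7] zmax 44.318914872917475
275
[[180.  679.  126.7  -2. ]
 [182.  671.  126.2   5. ]
 [184.  658.  124.7  31.1]
 [186.  652.  124.6  31.1]
 [188.  649.5 125.1  18.1]
 [190.  642.5 124.7  22.2]
 [192.  639.6 125.2  10.1]
 [194.  634.  125.1   9. ]
 [196.  629.5 125.3   2.7]
 [198.  622.6 125.    6.5]
 [200.  614.7 124.4  14.7]
 [202.  608.9 124.3  14.3]
 [204.  607.  125.1  -3.1]
 [206.  597.1 124.1  14. ]
 [208.  591.6 124.   12. ]
 [210.  586.9 124.1   6.8]
 [212.  581.2 124.1   5.6]
 [214.  574.6 123.8   8.8]
 [216.  568.6 123.6   9.6]
 [218.  563.4 123.6   6. ]
 [220.  558.4 123.7   1.6]
 [222.  554.1 124.   -5.8]
 [224.  547.5 123.7  -2.6]
 [226.  541.3 123.5  -1.3]]
291
[[180.  679.1  79.7   0.2]
 [182.    nan 
[... 560 characters left out ...]
 546.8  77.2   4.5]
 [226.  540.9  77.1   4.3]]
308
[[180.  682.2  29.8  -7.8]
 [182.  675.9  29.8  -7.4]
 [184.  658.3  29.9  35.6]
 [186.  654.9  29.8  26.1]
 [188.  650.4  29.7  20.6]
 [190.  644.7  29.6  19.6]
 [192.  640.7  29.5  11.9]
 [194.  636.2  29.4   5.8]
 [196.  631.2  29.3   2. ]
 [198.  625.6  29.2   0.3]
 [200.  617.2  29.2  10.5]
 [202.  611.5  29.1   9.4]
 [204.  605.3  29.   10.3]
 [206.  598.6  28.9  13.5]
 [208.  593.7  28.8   9.1]
 [210.  588.9  28.7   4. ]
 [212.  582.8  28.7   5.1]
 [214.  577.6  28.6   1.5]
 [216.  571.9  28.5   0.8]
 [218.  564.9  28.4   5.6]
 [220.  560.6  28.3  -2.1]
 [222.  554.5  28.3  -1.2]
 [224.  548.7  28.2  -1.6]
 [226.  542.7  28.1  -1. ]]
```

View pics/crop_top.png

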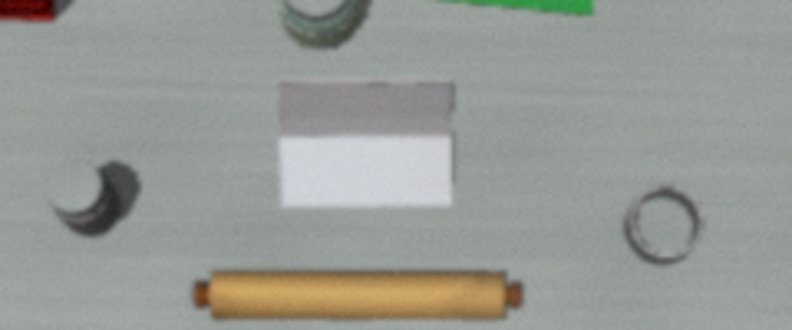

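View pics/crop_scene.png

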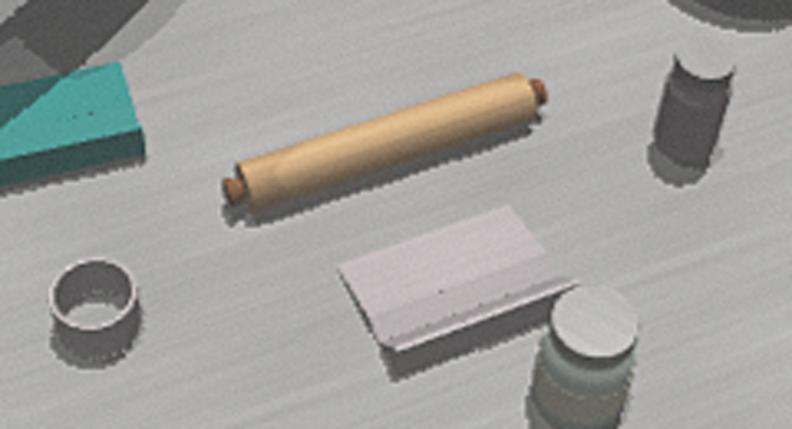

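The crops confirm the grey rest: its ramp (crop_top y≈135-207) faces the pin and its V is on the far side (y≈82-135). Next I'll measure the edges precisely.

```bash
python3 - <<'E'
from h import *
np.set_printoptions(precision=2,suppress=True)
f=pickle.load(open("top0.pkl","rb")); g=cv2.cvtColor(f["color"],cv2.COLOR_RGB2GRAY).astype(float)
h=cv2.cvtColor(f["color"],cv2.COLOR_RGB2HSV)
gs=cv2.GaussianBlur(g,(0,0),1)
# edges per column
def edge(cols,r0,r1,sign):
    d=np.gradient(gs,axis=0)*sign; out=[]
    for u in cols:
        s=d[r0:r1,u]; k=np.argmax(s); 
        k=min(max(k,1),len(s)-2); a,b,c=s[k-1:k+2]; out.append((u,r0+k+.5*(a-c)/(a-2*b+c)))
    return np.array(out)
cols=range(268,314)
for nm,r,s,z in(("front",(216,230),-1,1),("crest",(195,207),1,11),("back",(180,189),-1,31)):
    e=edge(cols,*r,s); W=cast(f,e,z); p=np.polyfit(W[:,1],W[:,0],1); print(nm,"x at y78:",np.polyval(p,78),"slope deg",np.degrees(np.arctan(p[0])),"res",np.std(W[:,0]-np.polyval(p,W[:,1])))
d=np.gradient(gs,axis=1); 
for nm,c0,s in(("left",258,1),("right",308,-1)):
    us=[]
    for v in range(206,221):
        seg=d[v,c0:c0+14]*s; us.append((c0+np.argmax(seg),v))
    print(nm,np.median(cast(f,us,5),0))
# pin barrel edges
cols=range(250,328)
W1=cast(f,edge(cols,236,249,1),21+0);W2=cast(f,edge(cols,249,262,-1),21)
for W in(W1,W2):
    p=np.polyfit(W[:,1],W[:,0],1); print("pin edge",np.polyval(p,83),np.degrees(np.arctan(p[0])))
m=pinmask(f); ys,xs=np.nonzero(m); print(xs.min(),xs.max())
print("ends barrel",cast(f,[(xs.min(),249),(xs.max(),249)],25))
gr=g[249,235:345]; 
# objects
W=cloud(f)
for nm,(u,v),z in(("shaker",(203,214),100),("cutter",(380.5,228.5),20),("jar",(276,155),95)): print(nm,cast(f,(u,v),z))
E
```

```text
front x at y78: 553.1587531225844 slope deg -1.3320916659371291 res 0.20156635463133968
crest x at y78: 613.8639366230007 slope deg -1.3218158612512765 res 0.3046307285975469
back x at y78: 656.8132425799226 slope deg -1.5793740766968714 res 0.7641394320956687
left [577.97 152.9    5.  ]
right [580.17   5.48   5.  ]
pin edge 483.46495548918466 -0.6202715425894457
pin edge 460.66393020296226 -0.5563953795425385
239 337
ends barrel [[468.61 222.07  25.  ]
 [472.39 -54.66  25.  ]]
shaker [[551.97 314.97 100.  ]]
cutter [[ 534.24 -179.32   20.  ]]
jar [[724.41 120.54  95.  ]]
```

Measured results, in world mm:

| Item | Position | Yaw |
|---|---|---|
| Rest, V bottom | about (633, 80) | 1.35° |
| Rest crest | x≈614 | – |
| Pin axis centre | about (471.5, 84) | 0.6° |

I'll align the jaws parallel to the pin so that two open fingertips push at once, and come down about 30 mm behind it.

Emit:
servo_tool(plan=[[[20,-24,0,0,0,0.02,1],[45,-54,0,0,0,0.046,1],[75,-90,0,0,0,0.077,1],[105,-125,0,0,0,0.108,1],[135,-161,0,0,0,0.139,1],[165,-197,0,0,0,0.17,1],[195,-233,0,0,0,0.2,1],[225,-268,0,0,0,0.231,1],[255,-304,0,0,0,0.262,1],[285,-340,0,0,0,0.293,1],[315,-376,0,0,0,0.324,1],[345,-411,0,0,0,0.355,1],[370,-441,0,0,0,0.381,1],[390,-465,0,0,0,0.401,1],[400,-477,0,0,0,0.412,1],[400,-477,0,0,0,0.412,1],[400,-477,0,0,0,0.412,1],[400,-477,0,0,0,0.412,1]]])

```text
time_s: 1.9
ee_pos: [403.6, 79.2, 213.8]
ee_rot: [180.0, 0.0, 1.3]
force: [0.4, -0.3, -0.4]
gripper_width: 91.2
```

Emit:
servo_tool(plan=[[[0,-1,15,0,0,0,1],[0,-2,40,0,0,0,1],[0,-2,70,0,0,0,1],[0,-2,100,0,0,0,1],[0,-2,130,0,0,0,1],[0,-2,155,0,0,0,1],[0,-2,175,0,0,0,1],[0,-2,188,0,0,0,1],[0,-2,195,0,0,0,1],[0,-2,195,0,0,0,1],[0,-2,195,0,0,0,1]]])

```text
time_s: 3.0
ee_pos: [404.4, 81.7, 19.4]
ee_rot: [-180.0, -0.1, 1.3]
force: [-0.3, -0.5, 0.2]
gripper_width: 91.3
```

```bash
python3 - <<'E'
from workcell import *
import cv2,pickle
s=state();print(s["ee_pos"],s["force"])
f=grab_frame("scene")
cv2.imwrite("pics/scene1.png",cv2.resize(f["color"][140:320,200:440][:,:,::-1],None,fx=3.3,fy=3.3))
E
```

```text
[404.44769401  81.66200956  19.41843626] [-0.30110807 -0.51525775  0.22349151]
```

View pics/scene1.png

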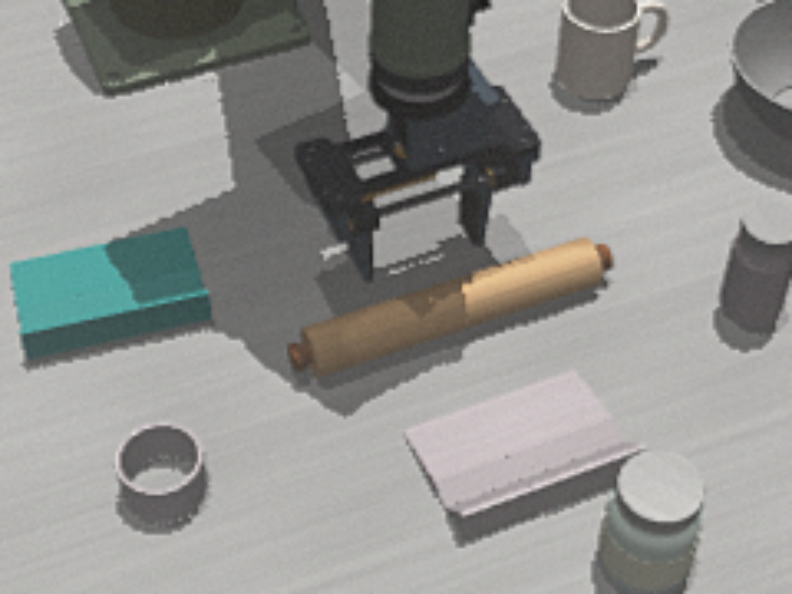

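The fingers stand behind the pin (crop, about (370,275) and (485,245)), clear of everything. Now a gentle push at about 50 mm/s.

Emit:
servo_tool(plan=[[[5,0,2,0,0,0,1],[12,0,4,0,0,0,1],[18,0,4,0,0,0,1],[22,0,4,0,0,0,1],[25,0,4,0,0,0,1],[28,0,4,0,0,0,1],[31,0,4,0,0,0,1],[34,0,4,0,0,0,1],[38,0,4,0,0,0,1],[42,0,4,0,0,0,1],[46,0,4,0,0,0,1],[50,0,4,0,0,0,1],[54,0,4,0,0,0,1],[58,0,4,0,0,0,1],[62,0,4,0,0,0,1],[66,0,4,0,0,0,1],[70,0,4,0,0,0,1],[74,0,4,0,0,0,1],[77,0,4,0,0,0,1],[79,0,4,0,0,0,1]]])

```text
time_s: 5.05
ee_pos: [483.3, 83.9, 14.9]
ee_rot: [180.0, -0.0, 1.4]
force: [-0.1, -0.5, -0.7]
gripper_width: 91.2
```

```bash
cat > look.py <<'E'
from workcell import *
from h import *
import sys
n=sys.argv[1]
s=state();print(s["time_s"],s["ee_pos"],s["force"])
f=grab_frame("scene");g=grab_frame("top")
a=cv2.resize(f["color"][150:330,210:450][:,:,::-1],(480,360)); b=cv2.resize(g["color"][130:310,190:350][:,:,::-1],(320,360))
cv2.imwrite(f"pics/{n}.png",np.hstack([a,b]))
for nm,F in(("scene",f),("top",g)):
    m=pinmask(F); W=cloud(F)[m]; print(nm,m.sum(),"x,y,z pct",np.nanpercentile(W,[5,50,95],axis=0).round(0).tolist())
    p=np.argwhere(m)[:,::-1].astype(np.float32); bx=cv2.minAreaRect(p); print(bx,cast(F,cv2.boxPoints(bx),25)[:,:2].round(0).tolist())
    l=cv2.fitLine(p,cv2.DIST_L2,0,.01,.01).ravel()
    q=cast(F,[l[2:]-40*l[:2],l[2:],l[2:]+40*l[:2]],25); d=q[2]-q[0]; print("line mid",q[1].round(1),"yaw",np.degrees(np.arctan(-d[0]/d[1])).round(2))
E
python3 look.py a1
```

```text
5.05 [483.31775732  83.87101575  14.93744499] [-0.06591108 -0.50961933 -0.74608796]
scene 222 x,y,z pct [[514.0, 159.0, 29.0], [529.0, 185.0, 39.0], [540.0, 218.0, 44.0]]
((381.300048828125, 232.40000915527344), (12.33288288116455, 24.349536895751953), 71.56505584716797) [[500.0, 162.0], [500.0, 231.0], [540.0, 221.0], [540.0, 153.0]]
line mid [518.6 192.3  25. ] yaw -6.48
top 162 x,y,z pct [[503.0, 183.0, 26.0], [517.0, 198.0, 37.0], [536.0, 220.0, 45.0]]
((247.0, 231.5), (13.0, 16.0), 90.0) [[538.0, 224.0], [538.0, 179.0], [501.0, 178.0], [500.0, 223.0]]
line mid [520.4 200.3  25. ] yaw 17.14
```

View pics/a1.png

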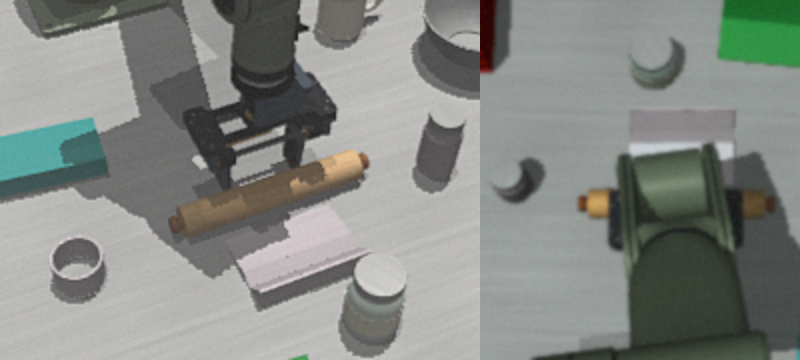

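The top view shows the pin still square across the fingers, and both views put its axis at x≈520 (expected 520 from the TCP). I'll continue onto the ramp.

Emit:
servo_tool(plan=[[[3,0,0,0,0,0,1],[6,0,0,0,0,0,1],[10,0,0,0,0,0,1],[14,0,0,0,0,0,1],[18,0,0,0,0,0,1],[22,0,0,0,0,0,1],[26,0,0,0,0,0,1],[30,0,0,0,0,0,1],[34,0,0,0,0,0,1],[38,0,0,0,0,0,1],[42,0,0,0,0,0,1],[46,0,0,0,0,0,1],[50,0,0,0,0,0,1],[54,0,0,0,0,0,1],[58,0,0,0,0,0,1],[62,0,0,0,0,0,1],[66,0,0,0,0,0,1],[69,0,0,0,0,0,1],[71,0,0,0,0,0,1],[72,0,0,0,0,0,1]]])

```text
time_s: 7.15
ee_pos: [555.1, 85.6, 14.9]
ee_rot: [180.0, -0.0, 1.4]
force: [-3.7, -0.4, 0.8]
gripper_width: 91.6
```

```bash
python3 look.py a2
```

```text
7.15 [555.13835872  85.57984812  14.92610296] [-3.68059277 -0.43318929  0.80118853]
scene 244 x,y,z pct [[581.0, 163.0, 36.0], [598.0, 188.0, 46.0], [609.0, 220.0, 51.0]]
((395.6500244140625, 249.45001220703125), (13.914020538330078, 23.084625244140625), 71.56504821777344) [[564.0, 173.0], [564.0, 237.0], [607.0, 226.0], [607.0, 163.0]]
line mid [583.9 198.6  25. ] yaw -7.43
top 170 x,y,z pct [[570.0, 182.0, 31.0], [585.0, 198.0, 44.0], [604.0, 222.0, 53.0]]
((246.5, 207.5), (13.0, 15.0), 90.0) [[608.0, 227.0], [608.0, 184.0], [570.0, 183.0], [570.0, 226.0]]
line mid [589.7 201.   25. ] yaw 5.17
```

View pics/a2.png

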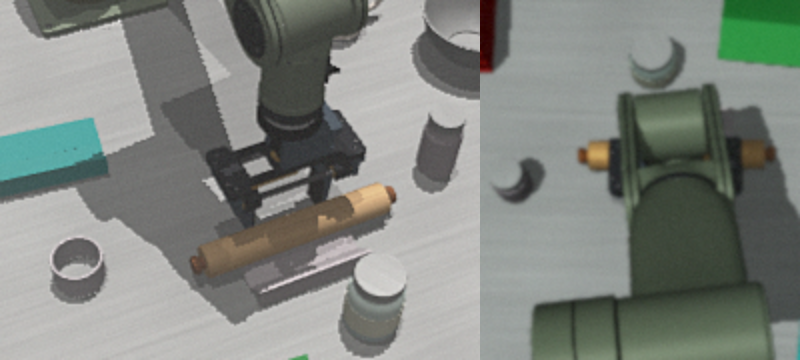

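The pin is on the ramp, square against the fingers, with its axis at about 592 and about 4 N. I'll push it slowly over the crest.

Emit:
servo_tool(plan=[[[2,0,0,0,0,0,1],[4,0,0,0,0,0,1],[7,0,0,0,0,0,1],[10,0,0,0,0,0,1],[13,0,0,0,0,0,1],[15,0,0,0,0,0,1],[17,0,0,0,0,0,1],[19,0,0,0,0,0,1],[21,0,0,0,0,0,1],[23,0,0,0,0,0,1],[24.5,0,0,0,0,0,1],[26,0,0,0,0,0,1],[27,0,0,0,0,0,1],[27,0,0,0,0,0,1],[27,0,0,0,0,0,1]]])

```text
time_s: 8.75
ee_pos: [581.9, 86.2, 14.9]
ee_rot: [180.0, -0.0, 1.4]
force: [-0.4, -0.1, 0.4]
gripper_width: 91.1
```

```bash
python3 look.py a3
```

```text
8.75 [581.91575718  86.23207539  14.91802532] [-0.44046032 -0.06845268  0.42868629]
scene 338 x,y,z pct [[618.0, 118.0, 37.0], [636.0, 177.0, 46.0], [645.0, 219.0, 51.0]]
((393.9245300292969, 262.23583984375), (14.697580337524414, 41.482887268066406), 74.05460357666016) [[595.0, 127.0], [602.0, 238.0], [645.0, 225.0], [638.0, 116.0]]
line mid [621.9 181.5  25. ] yaw 1.6
top 171 x,y,z pct [[604.0, 183.0, 32.0], [620.0, 199.0, 44.0], [639.0, 221.0, 52.0]]
((247.5, 195.5), (13.0, 15.0), 90.0) [[643.0, 225.0], [644.0, 182.0], [605.0, 181.0], [605.0, 224.0]]
line mid [625.  201.6  25. ] yaw 3.0
```

View pics/a3.png

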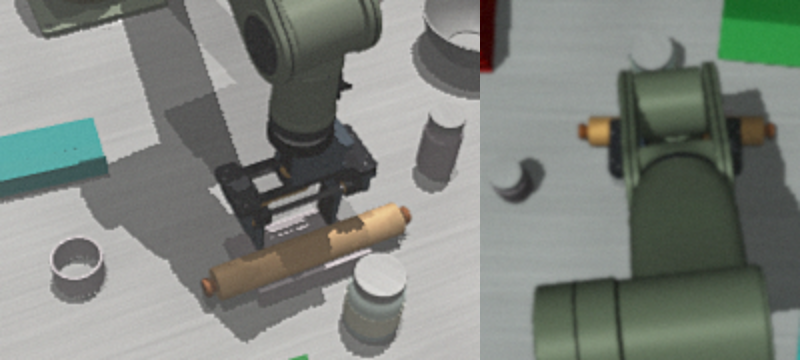

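It dropped into the V, with a gap to the fingers and the force near zero. I'll back away and up, then to the right so the top view is clear.

Emit:
servo_tool(plan=[[[-5,0,0,0,0,0,1],[-15,0,0,0,0,0,1],[-30,0,0,0,0,0,1],[-50,0,0,0,0,0,1],[-70,0,-15,0,0,0,1],[-90,0,-40,0,0,0,1],[-110,0,-70,0,0,0,1],[-125,10,-100,0,0,0,1],[-135,30,-130,0,0,0,1],[-140,55,-155,0,0,0,1],[-145,85,-170,0,0,0,1],[-150,120,-180,0,0,0,1],[-155,155,-185,0,0,0,1],[-160,190,-185,0,0,0,1],[-165,225,-185,0,0,0,1],[-165,255,-185,0,0,0,1],[-165,275,-185,0,0,0,1],[-165,280,-185,0,0,0,1],[-165,280,-185,0,0,0,1]]])

```text
time_s: 10.75
ee_pos: [422.9, -197.4, 199.6]
ee_rot: [-180.0, 0.0, 1.3]
force: [-0.2, -0.3, 0.3]
gripper_width: 90.9
```

```bash
python3 look.py a4
python3 - <<'E'
from workcell import *
from h import *
g=grab_frame("top"); pickle.dump(g,open("top1.pkl","wb"))
f0=pickle.load(open("top0.pkl","rb"))
d=np.abs(f0["color"].astype(int)-g["color"]).sum(2)
gs=cv2.GaussianBlur(cv2.cvtColor(g["color"],cv2.COLOR_RGB2GRAY).astype(float),(0,0),1)
m=pinmask(g); ys,xs=np.nonzero(m); 
rows=[]
for u in range(xs.min()+8,xs.max()-8):
    v=ys[xs==u]; rows.append((u,v.min()-.5,v.max()+.5))
r=np.array(rows); a=cast(g,r[:,[0,1]],28);b=cast(g,r[:,[0,2]],28); c=(a+b)/2
p=np.polyfit(c[:,1],c[:,0],1); print("axis x at y82",np.polyval(p,82),"slope deg",np.degrees(np.arctan(p[0])),"ends",cast(g,[(xs.min(),r[0,1:].mean()),(xs.max(),r[-1,1:].mean())],28))
for nm,(y0,y1,x0,x1) in dict(shaker=(195,240,185,225),cutter=(210,245,362,400),jar=(140,182,258,298)).items(): print(nm,d[y0:y1,x0:x1].mean())
E
```

```text
10.75 [ 422.86013867 -197.39193326  199.6490776 ] [-0.19711495 -0.31178268  0.27648056]
scene 747 x,y,z pct [[616.0, -21.0, 40.0], [635.0, 107.0, 47.0], [643.0, 208.0, 51.0]]
((365.6408996582031, 272.1692810058594), (12.645527839660645, 101.42766571044922), 70.20112609863281) [[605.0, -30.0], [600.0, 237.0], [638.0, 228.0], [640.0, -34.0]]
line mid [618.6 109.2  25. ] yaw -0.55
top 1201 x,y,z pct [[607.0, -30.0, 34.0], [622.0, 89.0, 45.0], [640.0, 204.0, 53.0]]
((288.0, 195.5), (13.0, 96.0), 90.0) [[643.0, 225.0], [648.0, -51.0], [609.0, -51.0], [605.0, 224.0]]
line mid [627.3  88.6  25. ] yaw 1.16
axis x at y82 626.7195239700097 slope deg -1.170843450572099 ends [[623.18290393 224.20597034  28.        ]
 [628.93860668 -51.04328556  28.        ]]
shaker 12.298333333333334
cutter 103.79323308270676
jar 12.60892857142857
```

View pics/a4.png

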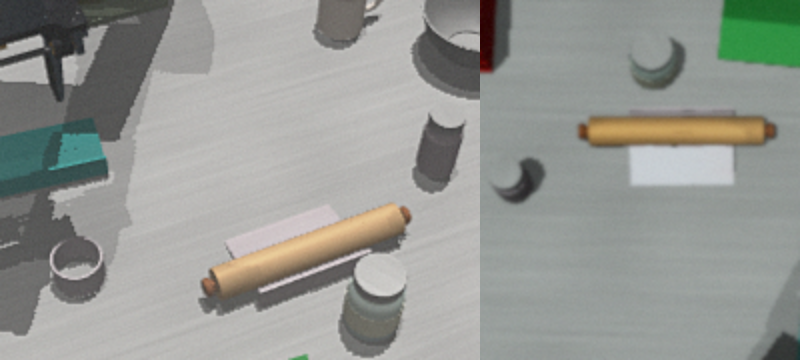

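The views show the pin seated square in the V, with its axis about 6 mm before the V bottom. In a4 the cutter stands unmoved at (77,260); the pixel difference there comes from the arm and its shadow. I'm handing in.

```bash
python3 -c "
from workcell import *
print(job_done())"
```

```text
the job is handed in; nothing more can be done
None
```

I pushed the pin along the bench with the two open fingertips at about 30–40 mm/s. It went up the ramp of the grey metal rest and dropped into the V by itself. I then backed off and moved the arm clear, and handed in just after 10.75 s on the robot's clock.

**Pin:** In the last pictures the axis lies about 6 mm before the V's bottom. It is within about 0.2° of square to the rest and about 6 mm off its middle line, with the barrel out at both sides. The readings at the end of each push showed at most about 4 N on the tool.

**Bystanders:**
- **Shaker and jar:** the before-and-after top images match.
- **Cutter:** the image comparison showed a large difference, because the arm and its shadow cover that area. In the scene view it stands where it was.
- **Others:** I did not measure the bowl, cup, scraper or bottle. The arm passed near the scraper only at about 210 mm height.

**Not measured:** I did not measure the rolling directly. I take it that the pin rolled, because it kept square contact under low force over about 155 mm.

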